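# Prop the guard of the air box and close its bleed valve

### The arm

A 6-joint arm with a two-finger parallel gripper is mounted at the origin on the work surface. World frame = base frame: x ahead of the robot, y to its left, z up, the work surface at z = 0. Lengths are in m, angles in rad, forces in N, time in s.
With the tool pointing down it reaches from about 0.4 to 0.825 m from the base axis. Payload 7 kg.
Tool frame: the origin (TCP) lies midway between the tips of the shut fingers; the grasp point (between the pads) lies 19 mm behind it; x points along the fingers, y is the direction in which the jaws open and shut, and the axes are right-handed (so a half turn about x gives the same grasp; the last joint's range is limited). The gripper opens to 85 mm and grips with 20 to 120 N. Pads are 22 mm wide; open, the fingers measure 114 mm over their backs; the gripper's body (76 mm by 85 mm) begins 54 mm behind the grasp point. The pads swing forward as they close: fully open they stand 13 mm farther back than shut.
Start: joints at [0.288, 0.359, 0.012, 0, -1.224, -0.288], TCP at [0.675, -0, 0.231] pointing down, gripper open.
Joint ranges: [-3.07, 3.07], [-1.43, 2.12], [-1.02, 1.25], [-3.03, 1.67], [-3.05, -0], [-3.03, 3.03]. Speed limits (rad/s): [2.39, 2.39, 3.01, 3.14, 3.14, 3.14].

### API

Orientations are given as [roll, pitch, yaw] about the fixed x, y, z axes, in that order (R = Rz(yaw) Ry(pitch) Rx(roll)).
In Python, from workcell import * gives the robot as it stands. Calls block until the motion is done:
- move_to(position, orientation): joint-space move of the TCP to a pose.
- move_l(position, feed=0.15, frame=None, contact_N=None): straight line of the TCP; frame=None keeps the orientation; feed is the mean speed in m/s. With contact_N (N) it stops when the force on the tool has changed by that much, and returns True; else False.
- move_joints(angles): joint-space move.
- let_go() and close_gripper(squeeze=None): open the fingers fully, or close them until they stop; squeeze is the grip in N (None keeps the last).
- pause(seconds).
- solve_ik(position, orientation): joint angles nearest the present ones, or None.
- state(): the state.
- grab_frame(name): name is "scene" or "side" or "wrist"; returns the picture (384x512x3 uint8, blue, green, red); there is no depth.
- camera_params(name): a dict with "camera_matrix" (3x3 intrinsics, pixels), "dist_coeffs" ([k1, k2, p1, p2, k3] as OpenCV has them; the pictures are not rectified), "R" (3x3) and "t" (3): a world point X has camera coordinates R X + t; the wrist camera has in their place "hand_eye" (4x4, takes a point from camera to tool coordinates, whose origin is the TCP and whose axes are the tool frame's). Camera axes: x right, y down, z forward; pixel columns grow to the right and rows downward; lengths in m; the calibration is good to about 2 mm. A picture is of the moment at which its call begins: read the wrist's pose just before it. camera_params takes no time and is no camera call.
A pose or a line that the arm cannot do raises IKError and nothing moves.
- close_job(): hands the job in, once; it reports no verdict.
The state is a dict: "time": time; "q": joint angles; "joint_velocities": joint speeds; "tau": joint torques, N m; "tool_pos": TCP position; "eef_rot": TCP orientation; "force": force on the tool from outside, world axes, zero at the start; "ft_torque": the same for the moment, N m; "opening": opening from 0.0 (shut) to 1.0 (fully open).
Only numpy, scipy, OpenCV 4.12 (cv2) and the standard library are available. Lean on these libraries where they do the work, as an engineer would, in place of code of your own. Each camera call takes 0.05 s, during which the arm holds its last target. There are 200 camera calls.

### The job

On the cabin's air box, lift the clear flip guard by its orange tab until its steel stay drops into the notch, then ease it back so that it stands propped on the stay and let go; never let it snap shut. Then turn the blue bar knob under it clockwise until you feel the bleed valve meet its seat, nip it up finger-tight and no harder, and let go. Leave the guard propped open and do not disturb the things standing around the box.

Things in the scene. Friction and masses are not known exactly. Their poses are not given: they have to be found in the camera images.
- air_box: Grey box fixed to the desk, front to the robot. Origin on the desk under the valve axis; x points front to back, y left, z up. Panel top at z 60 mm. Cheeks (inner faces y +-64, outer +-76) and a rear wall (inner face x 92) rise to z 104; housing from x -70 to 104; open at the front below the guard. White gauge bay on its right (y -76 to -156), top z 72, gauge to z 82.
- guard_hinge (a point): Middle of the guard's hinge axis, at x 88, y 0, z 107 in the box's frame; the axis runs along the box's y. A spring in it always pulls the guard shut: 0.08 N m when shut, rising evenly to 0.36 N m at 1.9 rad. Let go below its prop, the guard snaps shut.
- guard (a joint): Angle of the flip guard: 0 shut, grows as it is lifted up and back towards the box's +x. At about 1.95 rad the stay's foot drops into its notch; eased back from there the guard stands on the stay at about 1.84 rad. Hard stop at 2.13 rad. Do not let it fall: over 3 rad/s below 1.7 rad is snapping shut, and over 7 rad/s onto the stay is dropping it.
- guard_edge (a point): Middle of the guard's front edge. The guard is a clear plastic plate, 152 mm from hinge axis to this edge, 150 wide, 4 thick, about 0.12 kg, with a skirt 22 mm deep under this edge.
- guard_tab (a point): Point on the guard's orange finger tab, in the guard's plane, 176 mm from the hinge axis (x -88, z 107 in the box's frame when shut), 10 mm from the tab's free end. The tab is 22 mm wide along y, 8 thick, and sticks out 34 beyond the guard's edge. Its flat sides can be pinched along y from above; the tab then turns between the fingers as the guard rises.
- stay_notch (a point): Upper edge of the step of the notch in the steel rail on the box's left side (x 36, y 85, z 94 mm in its frame; rail y 78 to 92). The guard's stay, a steel strip 85 mm long pivoted to the guard 45 mm from the hinge axis, drags its foot pin along the rail towards the back and drops 6 mm behind this step; nothing but lifting the guard is needed.
- knob_grip (a point): On the vertical valve axis, in the middle of the knob's blue bar, at z 90 mm. The bar is 46 long, 12 wide, z 78 to 98; under it a thin neck (dia 11) and a flat black disc (dia 28, top z 68). Pinch it across its 12 mm width, square to the bar.
- knob_pointer (a point): Tip of the white line on top of the bar, 20 mm from the axis: the direction from knob_grip to here is that of the bar. Clockwise from above closes the valve. Where it meets its seat cannot be seen: anywhere from 0.25 to 1.0 rad clockwise of where it stands at the start.
- valve_axis (a point): Where the valve axis meets the panel, z 60 mm. The knob runs freely (0.02 N m) until it meets the seat. From first touch the torque climbs 1.8 N m per rad to 0.18 N m, then, as the valve closes, about 0.45 N m per rad. Let go, the knob springs back a little; the valve stays closed. Finger-tight is 0.24 to 0.32 N m, 0.23 to 0.4 rad past first touch; above 0.34 N m the seat is harmed.
- valve_seat: The valve seat hidden in the housing on the valve axis; its sprung pad (16 mm from the axis) is pressed by the closing valve and unloaded until then. The load on it is the knob torque above 0.18 N m, divided by 16 mm. Its pose is fixed in the box and does not tell where the knob will seat.
- sanitiser: Loose clear bottle with a blue cap standing left of the box, 56 dia, 150 high, 0.28 kg; origin under its centre. To be left alone.
- tube_rack: Loose white rack, 60 x 130 x 40, with four capped sample tubes, 95 high overall, standing right of the box; origin under its centre. To be left alone.
- marker: Loose marker pen, 130 long, 17 dia, green cap, lying right of the box; origin under its middle. To be left alone.

How it is judged:
By the outcome, as a careful person would: the job done as asked, in the order asked, and still so for the second after the job is handed in, with the robot touching nothing.
It also fails if it takes over 72 s, if anything falls off the work surface, if the arm or the gripper's body presses on something with over 40 N, if the wrist force passes 120 N, or if a joint passes its speed limit or range.

## Working session

There is one attempt and no reset: what is moved stays moved. The work goes in short steps, each a Python script; the robot and the scene stay as the last script left them, time stands still between calls to the robot, and variables do not carry over. Pictures are saved under pics/ and viewed, about 8 in all and at most 12, crops included, and the job is handed in when it is done.

```bash
mkdir -p pics; ls; python3 - <<'E'
from workcell import *
import cv2,numpy as np
s=state();print(s)
a=[]
for n in("scene","side","wrist"):
    im=grab_frame(n);cv2.imwrite(f"pics/{n}0.png",im);a.append(im)
    p=camera_params(n);print(n,{k:np.round(v,4).tolist() for k,v in p.items()})
cv2.imwrite("pics/all0.png",np.vstack([np.hstack(a[:2])])[:, :])
E
```

```text
pics
{'time': 0.0, 'q': array([ 2.88108562e-01,  3.59398052e-01,  1.10342227e-02, -3.79094419e-04,
       -1.22411578e+00, -2.88078770e-01]), 'joint_velocities': array([-0.0006267 , -0.00093707, -0.00070284, -0.00084234, -0.00039539,
        0.00028996]), 'tau': array([ 2.55543900e-04, -5.83324420e+01,  2.93422562e+01,  6.93659976e+00,
       -6.00149287e-03, -1.14765509e-06]), 'tool_pos': array([ 6.74494277e-01, -1.73004510e-05,  2.30340536e-01]), 'eef_rot': array([ 1.65027385,  1.56907572, -3.06221445]), 'force': array([ 0.02912684, -0.50880132,  0.67633161]), 'ft_torque': array([0.01171362, 0.01191843, 0.03764072]), 'opening': 1.0007066541044494}
scene {'camera_matrix': [[423.9516, 0.0, 259.1295], [0.0, 423.9516, 188.6801], [0.0, 0.0, 1.0]], 'dist_coeffs': [-0.1535, 0.0, 0.0, 0.0, 0.0], 'R': [[0.712, 0.7022, 0.0016], [0.5642, -0.5708, -0.5965], [-0.418, 0.4256, -0.8026]], 't': [-0.3529, -0.2537, 1.2129]}
side {'camera_matrix': [[481.2113, 0.0, 254.3822], [0.0, 481.2113, 188.8833], [0.0, 0.0, 1.0]], 'dist_coeffs': [-0.1377, 0.0, 0.0, 0.0, 0.0], 'R': [[0.9649, -0.2622, 0.0153], [-0.1801, -0.7032, -0.6878], [0.1911, 0.6609, -0.7257]], 't': [-0.5216, 0.1621, 1.198]}
wrist {'camera_matrix': [[268.7056, 0.0, 256.2103], [0.0, 268.7056, 190.0891], [0.0, 0.0, 1.0]], 'dist_coeffs': [-0.0063, 0.0, 0.0, 0.0, 0.0], 'hand_eye': [[0.0005, -0.2606, 0.9654, -0.143], [1.0, -0.0003, -0.0006, 0.0005], [0.0004, 0.9654, 0.2606, -0.0657], [0.0, 0.0, 0.0, 1.0]]}
```

View pics/scene0.png

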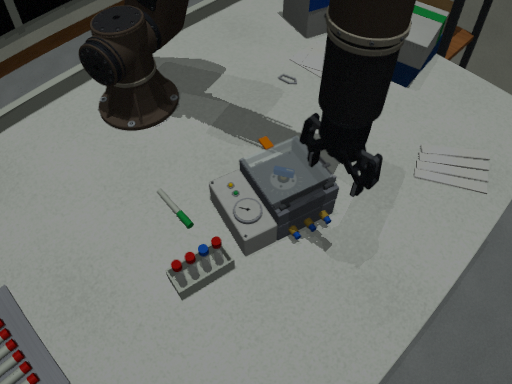

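View pics/side0.png

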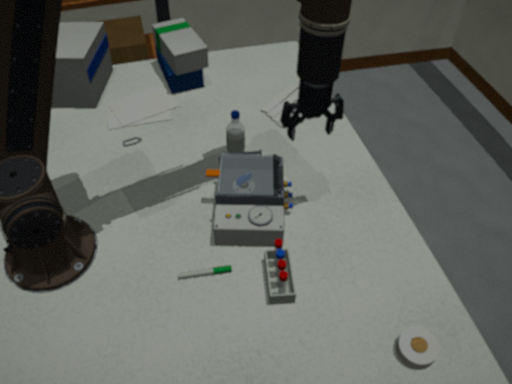

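View pics/wrist0.png

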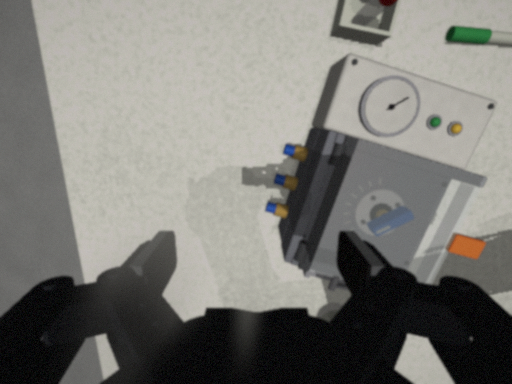

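Three pictures viewed. The tab is at scene (266,142), side (213,173) and wrist (466,246). The blue bar, seen through the guard, is at scene (284,172), side (243,183) and wrist (390,221). Next I triangulate both.

```bash
cat > h.py <<'E'
from workcell import *
import cv2,numpy as np
from scipy.spatial.transform import Rotation as Ro
def T(s):
    M=np.eye(4);M[:3,:3]=Ro.from_euler('xyz',s['eef_rot']).as_matrix();M[:3,3]=s['tool_pos'];return M
def cam(n,s=None):
    p=camera_params(n);M=np.eye(4)
    if n=='wrist': M=T(s)@np.array(p['hand_eye'])
    else:
        R=np.array(p['R']);M[:3,:3]=R.T;M[:3,3]=-R.T@np.array(p['t'])
    return M,np.array(p['camera_matrix']),np.array(p['dist_coeffs'])
def ray(n,uv,s=None):
    M,K,d=cam(n,s);x=cv2.undistortPoints(np.array([[uv]],float),K,d)[0,0]
    v=M[:3,:3]@np.r_[x,1];return M[:3,3],v/np.linalg.norm(v)
def tri(rays):
    P=[np.eye(3)-np.outer(v,v) for _,v in rays]
    X=np.linalg.solve(sum(P),sum(p@o for p,(o,_) in zip(P,rays)))
    return X,[float(np.linalg.norm(p@(X-o))) for p,(o,_) in zip(P,rays)]
def onz(r,z): o,v=r;return o+v*(z-o[2])/v[2]
def proj(n,X,s=None):
    M,K,d=cam(n,s);W=np.linalg.inv(M)
    return cv2.projectPoints(np.atleast_2d(np.array(X,float)),cv2.Rodrigues(W[:3,:3])[0],W[:3,3],K,d)[0][:,0]
def blobs(im,lo,hi,near=None,r=25):
    m=cv2.inRange(cv2.cvtColor(im,cv2.COLOR_BGR2HSV),np.array(lo),np.array(hi))
    if near is not None:
        c=np.zeros_like(m);cv2.circle(c,tuple(map(int,near)),int(r),255,-1);m&=c
    n,l,st,ce=cv2.connectedComponentsWithStats(m)
    k=1+np.argmax(st[1:,4]);return m,l==k,ce[k],st[k]
ORANGE=((4,150,80),(18,255,255));BLUE=((98,90,60),(125,255,255))
E
python3 - <<'E'
from h import *
s=state();tr=[];kr=[]
for n,t,k in(("scene",(266,142),(284,172)),("side",(213,173),(243,183)),("wrist",(466,246),(390,221))):
    im=cv2.imread(f"pics/{n}0.png")
    _,_,c,st=blobs(im,*ORANGE,near=t);tr.append(ray(n,c,s))
    lo=(98,70,60)
    _,m,c2,st2=blobs(im,lo,BLUE[1],near=k,r=28 if n=='wrist' else 14);kr.append(ray(n,c2,s))
    print(n,c,st[4],c2,st2)
    if n=='wrist':
        rr=cv2.minAreaRect(np.argwhere(m)[:,::-1].astype(np.int32));b=cv2.boxPoints(rr);print(rr)
        print([onz(ray(n,p,s),.098).round(4) for p in b])
print(tri(tr),tri(tr[:2]));print(tri(kr),tri(kr[:2]))
im=cv2.imread("pics/wrist0.png")
print(cv2.cvtColor(im,cv2.COLOR_BGR2HSV)[221,380:405:4], onz(tr[2],.107),onz(kr[2],.098))
E
```

```text
scene [265.52252252 142.16216216] 111 [282.73825503 171.46308725] [274 166  20  12 149]
side [212.12048193 172.61445783] 83 [242.82142857 178.70238095] [237 174  14  11  84]
wrist [466.44833625 246.28371278] 571 [400.11111111 219.58518519] [387 213  25  14 135]
((399.35052490234375, 219.78868103027344), (7.005888938903809, 25.180583953857422), 66.03751373291016)
[array([0.531 , 0.0448, 0.098 ]), array([0.5074, 0.0329, 0.098 ]), array([0.5032, 0.0403, 0.098 ]), array([0.5269, 0.0524, 0.098 ])]
(array([0.44472015, 0.07090288, 0.10737138]), [0.00108064309155103, 0.0009084205636056548, 0.001005561131727001]) (array([0.44459013, 0.07262796, 0.10592549]), [0.0005614119737684146, 0.0005614119737683735])
(array([0.51996029, 0.043573  , 0.0943464 ]), [0.005365264596413474, 0.0006357579435749063, 0.0050655812960413524]) (array([0.5214005 , 0.0490759 , 0.08676646]), [0.0008743352529285779, 0.0008743352529286182])
[[108  52 112]
 [108  59 117]
 [107  70 117]
 [107  73 126]
 [108  73 125]
 [109  71 130]
 [109  72 127]] [0.44407787 0.0701274  0.107     ] [0.51628166 0.0423186  0.098     ]
```

```bash
cat >> h.py <<'E'
def ori(a,tilt=0):
    "tool x down, tool y at world angle a; tilt>0 leans the fingertips towards tool +z (about tool y)"
    y=np.array([np.cos(a),np.sin(a),0]);x=np.array([0,0,-1.]);R=np.column_stack([x,y,np.cross(x,y)])
    return (Ro.from_matrix(R)*Ro.from_euler('y',-tilt)).as_euler('xyz')
E
python3 - <<'E'
from h import *
print(onz(ray('side',(235,114)),.145))
psi=-.345
move_to([.53,.042,.27],ori(psi+np.pi/2))
s=state();im=grab_frame('wrist');cv2.imwrite('pics/w1.png',im);print(s['time'],s['tool_pos'],s['q'])
import json;json.dump({k:(v.tolist() if hasattr(v,'tolist') else v) for k,v in s.items()},open('s1.json','w'))
print(proj('wrist',[[.4447,.0709,.1074],[.52,.0436,.098]],s))
E
```

```text
[0.5492649  0.25074652 0.145     ]
1.95 [0.53012407 0.04198219 0.26994872] [ 4.48032538e-01  9.79426622e-02 -2.41296259e-01  2.12876323e-05
 -1.23161173e+00 -2.36312527e+00]
[[254.68668467  94.45551721]
 [254.62523335 166.48338509]]<sys>:0: UserWarning: Gimbal lock detected. Setting third angle to zero since it is not possible to uniquely determine all angles.
```

View pics/w1.png

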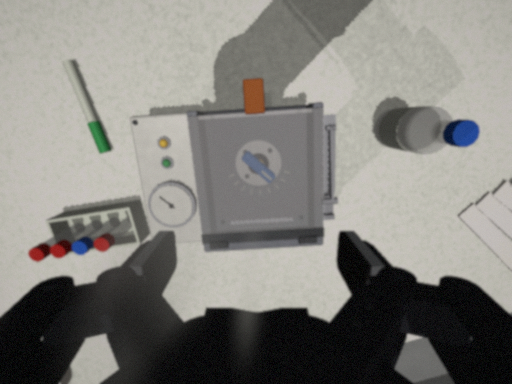

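Fourth picture: the tab is at (254,96) and the bar at (257,167), running from (243,153) to (272,180). The box's front edge runs (190,112) to (322,104), so the yaw is a little off my first guess. The sanitiser is well to the left.

```bash
python3 - <<'E' 2>/dev/null
from h import *
import json
s={k:np.array(v) for k,v in json.load(open('s1.json')).items()}
im=cv2.imread('pics/w1.png');s0={'tool_pos':np.array([.674494,0,.23034]),'eef_rot':np.array([1.65027385,1.56907572,-3.06221445])}
_,mt,ct,stt=blobs(im,*ORANGE,near=(254,96),r=35)
_,mk,ck,stk=blobs(im,(98,75,50),(125,255,255),near=(257,167),r=26)
print(ct,stt,ck,stk)
i0=cv2.imread('pics/wrist0.png');_,m0,c0,st0=blobs(i0,(98,62,60),(125,255,255),near=(390,221),r=30);print(c0,st0)
print('tab',tri([ray('wrist',ct,s),ray('wrist',[466.448,246.284],s0),ray('scene',[265.52,142.16]),ray('side',[212.12,172.61])]))
print('knob',tri([ray('wrist',ck,s),ray('wrist',c0,s0)]))
for nm,m,z in(('tab',mt,.107),('knob',mk,.098)):
    b=cv2.boxPoints(cv2.minAreaRect(np.argwhere(m)[:,::-1].astype(np.int32)))
    P=np.array([onz(ray('wrist',p,s),z) for p in b]);print(nm,P.mean(0),[(np.linalg.norm(P[i]-P[i-1]).round(4),np.arctan2(*(P[i]-P[i-1])[1::-1]).round(3)) for i in(1,2)])
ang=lambda a,b,z:(lambda d:np.arctan2(d[1],d[0]))(onz(ray('wrist',b,s),z)-onz(ray('wrist',a,s),z))
# subpixel line fits: front edge (rows ~ 104-112) and rear edge
g=cv2.GaussianBlur(cv2.cvtColor(im,cv2.COLOR_BGR2GRAY),(5,5),0)
for l in cv2.createLineSegmentDetector().detect(g)[0][:,0]:
    a,b=l[:2],l[2:]
    if np.linalg.norm(a-b)>45 and 120<a[0]<350 and 90<a[1]<260:
        print(l.round(1),'yaw mod pi/2 @z.104: %.3f'%((ang(a,b,.104)+np.pi/4)%(np.pi/2)-np.pi/4))
E
cat > m.py <<'E'
from h import *
import json
s={k:np.array(v) for k,v in json.load(open('s1.json')).items()}
im=cv2.imread('pics/w1.png');s0={'tool_pos':np.array([.674494,0,.23034]),'eef_rot':np.array([1.65027385,1.56907572,-3.06221445])}
_,mt,ct,stt=blobs(im,*ORANGE,near=(254,96),r=35)
_,mk,ck,stk=blobs(im,(98,75,50),(125,255,255),near=(257,167),r=26)
print(ct,stt,ck,stk)
i0=cv2.imread('pics/wrist0.png');_,m0,c0,st0=blobs(i0,(98,62,60),(125,255,255),near=(390,221),r=30);print(c0,st0)
print('tab',tri([ray('wrist',ct,s),ray('wrist',[466.448,246.284],s0),ray('scene',[265.52,142.16]),ray('side',[212.12,172.61])]))
print('knob',tri([ray('wrist',ck,s),ray('wrist',c0,s0)]))
for nm,m,z in(('tab',mt,.107),('knob',mk,.098)):
    b=cv2.boxPoints(cv2.minAreaRect(np.argwhere(m)[:,::-1].astype(np.int32)))
    P=np.array([onz(ray('wrist',p,s),z) for p in b]);print(nm,P.mean(0),[(np.linalg.norm(P[i]-P[i-1]).round(4),np.arctan2(*(P[i]-P[i-1])[1::-1]).round(3)) for i in(1,2)])
ang=lambda a,b,z:(lambda d:np.arctan2(d[1],d[0]))(onz(ray('wrist',b,s),z)-onz(ray('wrist',a,s),z))
g=cv2.GaussianBlur(cv2.cvtColor(im,cv2.COLOR_BGR2GRAY),(5,5),0)
for l in cv2.createLineSegmentDetector().detect(g)[0][:,0]:
    a,b=l[:2],l[2:]
    if np.linalg.norm(a-b)>45 and 120<a[0]<350 and 90<a[1]<260:
        print(l.round(1),'yaw mod pi/2 @z.104: %.3f'%((ang(a,b,.104)+np.pi/4)%(np.pi/2)-np.pi/4))
E
python3 m.py 2>&1 | tail -30
```

```text
Traceback (most recent call last):
  File "m.py", line 6, in <module>
    _,mk,ck,stk=blobs(im,(98,75,50),(125,255,255),near=(257,167),r=26)
                ~~~~~^^^^^^^^^^^^^^^^^^^^^^^^^^^^^^^^^^^^^^^^^^^^^^^^^
  File "h.py", line 28, in blobs
    k=1+np.argmax(st[1:,4]);return m,l==k,ce[k],st[k]
        ~~~~~~~~~^^^^^^^^^^
ValueError: attempt to get argmax of an empty sequence
```

```bash
python3 - <<'E'
import cv2
im=cv2.cvtColor(cv2.imread('pics/w1.png'),cv2.COLOR_BGR2HSV)
print([im[y,x].tolist() for x,y in((257,167),(250,161),(265,174),(245,145),(215,170),(255,190))])
E
sed -i 's/(98,75,50)/(98,45,50)/; s/(98,62,60)/(98,45,60)/' m.py; python3 m.py 2>&1 | tail -30
```

```text
[[111, 60, 131], [111, 61, 134], [0, 2, 136], [20, 10, 150], [165, 8, 123], [15, 4, 121]]
[253.39016393  95.64918033] [244  79  20  34 610] [256.13454545 164.92      ] [243 153  31  29 275]
[391.39632107 219.43143813] [368 207  46  29 598]
tab (array([0.44521515, 0.06982382, 0.10831991]), [0.0006994708603335239, 0.0007751940777335871, 0.0013566953416857283, 0.0014533723870595295])
knob (array([0.5205404 , 0.04543778, 0.08803439]), [0.00013531080535258673, 0.00013531080535262322])
tab [0.44553175 0.06925127 0.107     ] [(np.float64(0.0197), np.float64(1.278)), (np.float64(0.0337), np.float64(-0.28))]
knob [0.52217587 0.04737865 0.098     ] [(np.float64(0.0114), np.float64(2.064)), (np.float64(0.044), np.float64(0.497))]
[321.8 244.2 205.5 251.1] yaw mod pi/2 @z.104: -0.279
[127.2 206.4  54.3 217.8] yaw mod pi/2 @z.104: -0.184
[313.1 107.6 195.5 115.5] yaw mod pi/2 @z.104: -0.281
[334.5 115.6 332.2 198.1] yaw mod pi/2 @z.104: -0.298
[197.2 197.  185.9 112. ] yaw mod pi/2 @z.104: -0.275
[184.5 113.2 139.3 117.5] yaw mod pi/2 @z.104: -0.255
[327.1 190.6 326.5 126.9] yaw mod pi/2 @z.104: -0.266
[205.6 233.1 319.4 226.6] yaw mod pi/2 @z.104: -0.282
[294.5 238.6 230.6 242.6] yaw mod pi/2 @z.104: -0.277
[265.6 115.3 310.7 112.3] yaw mod pi/2 @z.104: -0.280
[199.3 119.9 244.4 116.6] yaw mod pi/2 @z.104: -0.276
```

Box yaw is −0.279, from many edges agreeing. The valve axis is at about (0.522, 0.047), and tab-to-knob distance matches the drawing within 2 mm. The tab's measured height is 0.108 against a stated 0.107. Bar direction is 0.497 rad. Now I go to the tab and pinch it.

```bash
cat >> h.py <<'E'
import warnings;warnings.filterwarnings('ignore')
PSI=-.279;O=np.array([.5222,.0472,0]);U=np.array([np.cos(PSI),np.sin(PSI),0]);V=np.array([-np.sin(PSI),np.cos(PSI),0]);Z=np.array([0,0,1.])
def box(x,y,z): return O+x*U+y*V+z*Z
RG=.178;DN=.017;OR=ori(PSI+np.pi/2)
def tcp(th,r=RG): return box(.088-r*np.cos(th),0,.107+r*np.sin(th)-DN)
def rep(*a):
    s=state();print(*a,'t%.2f'%s['time'],'p',s['tool_pos'].round(4),'F',s['force'].round(2),'M',s['ft_torque'].round(3),'o%.3f'%s['opening'],flush=True);return s
E
python3 - <<'E'
from h import *
for th in np.linspace(0,2,6): print(th.round(2),solve_ik(tcp(th),OR))
move_to(tcp(0)+[0,0,.09],OR)
move_l(tcp(0)+[0,0,.03],feed=.15)
s=rep('above')
print('hit',move_l(tcp(0),feed=.05,contact_N=6)); rep('down')
close_gripper(30); rep('closed')
im=grab_frame('wrist');cv2.imwrite('pics/w2.png',im)
im2=grab_frame('scene');cv2.imwrite('pics/sc2.png',cv2.resize(im2[70:270,150:400],None,fx=2,fy=2))
E
```

```text
0.0 [ 0.61305432  0.12440081 -0.67524218  0.         -0.77115334 -2.46285064]
0.4 [ 0.58632947  0.05451731 -0.55893006  0.         -0.95734895 -2.4361258 ]
0.8 [ 0.51800725  0.06268941 -0.40313141  0.         -1.1049755  -2.36780357]
1.2 [ 0.43334621  0.13117052 -0.23509357  0.         -1.20453225 -2.28314254]
1.6 [ 0.35386039  0.23525559 -0.07741717  0.         -1.25812357 -2.20365672]
2.0 [ 0.29058575  0.3526793   0.04993757  0.         -1.26805459 -2.14038207]
above t3.15 p [0.4367 0.0721 0.1206] F [ 0.43 -0.23 -0.03] M [-0.018  0.068  0.019] o1.002
hit False
down t3.90 p [0.4357 0.072  0.09  ] F [-0.95 -0.31  0.  ] M [0.04  0.021 0.024] o0.997
closed t4.50 p [0.4357 0.072  0.0901] F [ 0.59 -1.04  0.21] M [-0.105 -0.034 -0.022] o0.249
```

View pics/w2.png

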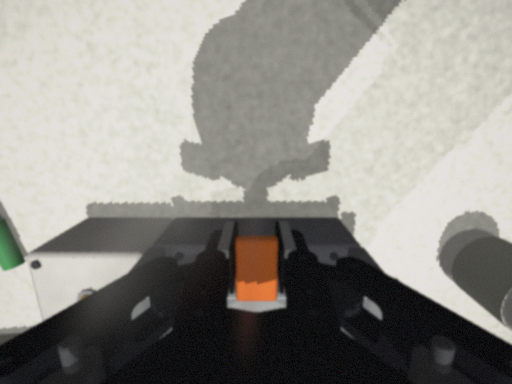

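Fifth picture: the tab at (257,268) sits squarely between the pads. The opening of about 21 mm matches the 22 mm tab. Now I lift along the arc.

```bash
python3 - <<'E'
from h import *
for i,th in enumerate(np.arange(.14,1.97,.14)):
    move_l(tcp(th),feed=.08)
    s=rep('%.2f'%th)
    if np.linalg.norm(s['force'])>15 or s['opening']<.2: print('STOP');break
im2=grab_frame('side');cv2.imwrite('pics/sd3.png',cv2.resize(im2[60:260,130:380],None,fx=2.4,fy=2.4))
E
```

```text
0.14 t5.06 p [0.4374 0.0715 0.1147] F [ 2.02 -1.49 -3.06] M [-0.311 -0.658  0.024] o0.248
0.28 t5.52 p [0.4423 0.0701 0.1389] F [ 2.91 -1.38 -1.81] M [-0.252 -0.74   0.024] o0.247
0.42 t5.97 p [0.4504 0.0677 0.1622] F [ 1.11 -0.3  -3.14] M [-0.044 -0.468 -0.009] o0.248
0.56 t6.43 p [0.4616 0.0645 0.1843] F [ 0.29  0.44 -2.23] M [ 0.308  0.011 -0.034] o0.250
0.70 t6.89 p [0.4757 0.0604 0.2045] F [-0.97  0.9  -2.18] M [0.335 0.395 0.081] o0.250
0.84 t7.35 p [0.4924 0.0557 0.2223] F [-1.36  1.24 -2.09] M [0.181 0.527 0.016] o0.251
0.98 t7.81 p [0.5112 0.0502 0.2376] F [-1.63  1.24 -0.77] M [0.196 0.855 0.01 ] o0.249
1.12 t8.27 p [0.532  0.0443 0.25  ] F [-2.08  0.71 -0.64] M [ 0.164  1.151 -0.012] o0.248
1.26 t8.72 p [0.5543 0.0379 0.2594] F [-3.7  -0.8  -0.24] M [0.028 1.226 0.03 ] o0.248
1.40 t9.18 p [0.5777 0.0312 0.2655] F [-3.21 -1.19  1.2 ] M [-0.21   1.248 -0.004] o0.249
1.54 t9.64 p [0.6016 0.0243 0.2681] F [-3.49 -0.6   3.59] M [-0.429  1.414 -0.029] o0.248
1.68 t10.10 p [0.6258 0.0174 0.2673] F [-3.1  -1.91  4.97] M [-0.539  1.382  0.004] o0.245
1.82 t10.56 p [0.6498 0.0105 0.263 ] F [-2.3  -2.72  5.17] M [-0.793  1.129  0.103] o0.245
1.96 t11.02 p [0.6728 0.0039 0.2553] F [-1.31 -2.45  5.77] M [-0.895  0.962  0.032] o0.253
```

View pics/sd3.png

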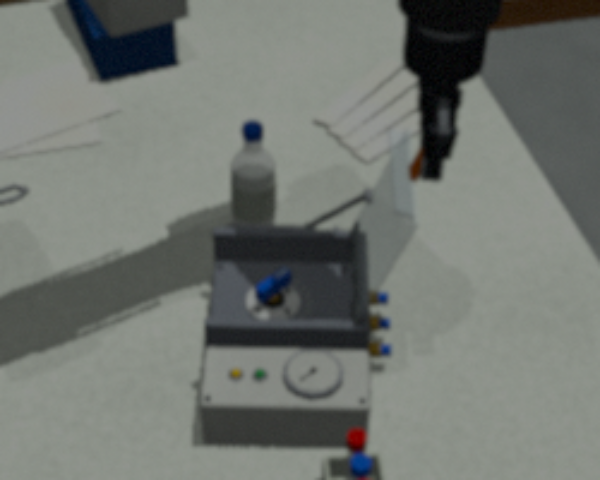

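Sixth picture: the guard is up and the stay strip is visible from (305,228) to (370,193). I raise it a little more so the stay drops in, then ease it back and watch for the stay taking the load.

```bash
python3 - <<'E'
from h import *
def ft(s,th): return float(s['force']@(np.sin(th)*U+np.cos(th)*Z))
for th in (2.0,2.04):
    move_l(tcp(th),feed=.05); s=rep('%.2f'%th); print(ft(s,th))
pause(.2)
for th in (2.0,1.96,1.93,1.90,1.88,1.86,1.845,1.83):
    move_l(tcp(th),feed=.04); pause(.1); s=rep('%.3f'%th); f=ft(s,th); print('  tang',round(f,2))
    if f>3: print('resting');break
im2=grab_frame('side');cv2.imwrite('pics/sd4.png',cv2.resize(im2[60:260,130:380],None,fx=2.4,fy=2.4))
E
```

```text
2.00 t11.36 p [0.6791 0.0021 0.2526] F [-1.72 -3.32  6.77] M [-0.92   0.963  0.048] o0.250
-3.4886694130770923
2.04 t11.65 p [6.854e-01 3.000e-04 2.496e-01] F [-1.39 -2.59  6.41] M [-0.886  0.852  0.001] o0.246
-3.451200379916292
2.000 t12.28 p [0.6789 0.0022 0.2525] F [-0.09 -3.14  5.23] M [-1.317  0.05   0.012] o0.247
  tang -1.47
1.960 t12.70 p [0.6725 0.0041 0.2551] F [ 0.7  -4.74  4.74] M [-1.657 -0.38   0.009] o0.250
  tang 0.03
1.930 t13.08 p [0.6674 0.0055 0.2568] F [ 0.15 -4.6   6.37] M [-1.731 -0.305  0.029] o0.248
  tang -0.92
1.900 t13.47 p [0.6624 0.007  0.2584] F [ 0.22 -4.03  5.88] M [-1.672 -0.109  0.007] o0.248
  tang -0.65
1.880 t13.82 p [0.6593 0.0078 0.2594] F [ 1.4  -5.39  4.02] M [-1.927 -0.56  -0.004] o0.254
  tang 1.48
1.860 t14.17 p [0.6563 0.0086 0.2604] F [ 3.   -5.34  3.26] M [-2.22  -1.044  0.081] o0.252
  tang 3.25
resting
```

```bash
python3 - <<'E'
from h import *
for th in (1.845,1.835):
    move_l(tcp(th),feed=.04); pause(.1); s=rep('%.3f'%th); f=float(s['force']@(np.sin(th)*U+np.cos(th)*Z)); print('  tang',round(f,2))
    if f>6: break
im2=grab_frame('side');cv2.imwrite('pics/sd4.png',cv2.resize(im2[90:190,250:350],None,fx=6,fy=6,interpolation=cv2.INTER_CUBIC))
E
```

```text
1.845 t14.57 p [0.6541 0.0092 0.261 ] F [ 2.88 -7.48  2.89] M [-2.529 -1.444 -0.086] o0.253
  tang 3.87
1.835 t14.92 p [0.6527 0.0096 0.2614] F [ 5.04 -7.12  0.44] M [-2.759 -1.983  0.062] o0.248
  tang 6.45
```

View pics/sd4.png

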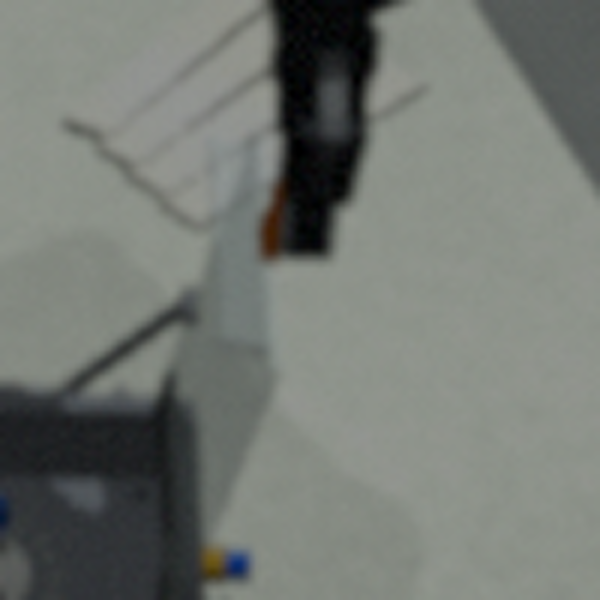

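Seventh picture: the guard stands leaning back with the stay to its rail, and the pads are still on the tab. The tangential force has reversed to +6.5 N, so the stay carries the guard. I let go, rise clear and verify the angle by triangulating the tab.

```bash
python3 - <<'E'
from h import *
move_l(tcp(1.845),feed=.04); let_go(); rep('open')
p=state()['tool_pos']; move_l(p+[0,0,.06],feed=.12); rep('up')
move_l(p+[0,0,.06]-.17*U,feed=.25); rep('back')
r=[]
for n in('scene','side'):
    im=grab_frame(n);cv2.imwrite(f'pics/{n}5.png',im)
    pr=proj(n,box(.088+.169*.266,0,.107+.169*.964))[0]
    try:
        _,_,c,st=blobs(im,(4,110,50),ORANGE[1],near=pr,r=20);print(n,pr,c,st);r.append(ray(n,c))
    except ValueError: print(n,'none',pr)
if len(r)==2:
    X,e=tri(r);d=X-O;x=d@U-.088;print(X,e,'lat',d@V,'theta',np.pi-np.arctan2(X[2]-.107,x),'r',np.hypot(x,X[2]-.107))
E
```

```text
open t15.86 p [0.6531 0.0098 0.2613] F [ 0.65  0.4  -0.26] M [-0.056 -0.045 -0.018] o0.998
up t16.51 p [0.6527 0.0099 0.3206] F [-0.07  0.22 -1.38] M [ 0.     0.048 -0.043] o0.999
back t17.34 p [0.4902 0.0567 0.3212] F [0.23 0.52 0.26] M [ 0.004 -0.016  0.009] o1.000
scene [327.30422383 157.42490236] [327.49242424 156.34848485] [320 149  16  16 132]
side [299.64108686 126.21696601] [298.5106383  124.87234043] [296 118   6  15  47]
[0.64852029 0.01326034 0.27093035] [0.0010795462088118513, 0.0010795462088118394] lat 0.002160649849212474 theta 1.8260815580019436 r 0.16942106155570685
```

The guard stands at 1.83 rad against an expected 1.84. Now I measure the knob unobstructed from two wrist poses.

```bash
cat >> h.py <<'E'
def bar(im,s,save=None):
    n=proj('wrist',box(0,0,.098),s)[0]
    _,m,c,st=blobs(im,(98,90,40),(125,255,255),near=n,r=55)
    b=cv2.boxPoints(cv2.minAreaRect(np.argwhere(m)[:,::-1].astype(np.int32)))
    P=np.array([onz(ray('wrist',p,s),.098) for p in b]);d=[P[1]-P[0],P[2]-P[1]];d.sort(key=np.linalg.norm)
    print('bar pred',n.round(1),'pix',c.round(1),st,'ctr',P.mean(0).round(4),'size',[np.linalg.norm(x).round(4) for x in d],'ang',(np.arctan2(d[1][1],d[1][0])%np.pi).round(3))
    if save:cv2.imwrite(save,im)
    return ray('wrist',c,s),b
E
python3 - <<'E'
from h import *
s=state();r1,_=bar(grab_frame('wrist'),s,'pics/w6.png')
move_to(box(0,0,.19),ori(2.068))
s=rep();r2,b=bar(grab_frame('wrist'),s,'pics/w7.png')
print(tri([r1,r2]),state()['q'])
E
```

```text
bar pred [256.2 190.3] pix [255. 188.] [244 176  26  28 239] ctr [0.5209 0.0478 0.098 ] size [np.float64(0.014), np.float64(0.0455)] ang 0.492
t18.30 p [0.5229 0.0471 0.1902] F [-1.05 -0.91  0.08] M [ 0.024  0.004 -0.008] o1.002
bar pred [256.4 192.3] pix [256.  187.4] [249 165  15  51 553] ctr [0.521  0.0462 0.098 ] size [np.float64(0.0124), np.float64(0.047)] ang 0.501
(array([0.5205677 , 0.04582006, 0.08903856]), [0.00012473863180004885, 0.00012473863180003213]) [ 4.64324278e-01  1.43420981e-01 -3.76317653e-01  3.86584284e-04
 -1.05006629e+00 -1.54017651e+00]
```

View pics/w7.png

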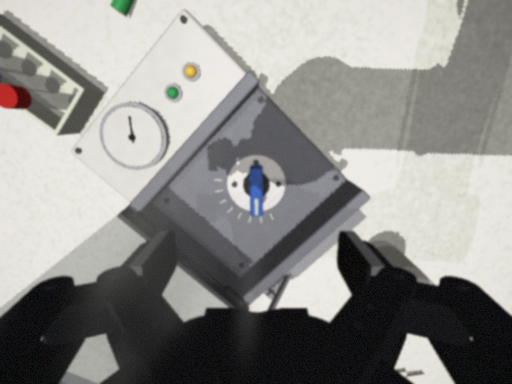

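Eighth picture: the bar is vertical in the image at (256,188), square to the jaws, with open space around it. Now I descend, grip and measure the torque baseline.

```bash
cat >> h.py <<'E'
def avg(n=12,dt=.015):
    a=[]
    for _ in range(n):
        pause(dt);s=state();a.append(np.r_[s['ft_torque'],s['force'],s['tau'][5],s['q'][5],s['opening'],s['time']])
    a=np.array(a);return a.mean(0),a.std(0)
def show(tag,m,sd): print(tag,'Mz %.4f sd %.4f'%(m[2],sd[2]),'tau6 %.4f sd %.4f'%(m[6],sd[6]),'F',m[3:6].round(1),'q6 %.4f'%m[7],'o%.3f t%.2f'%(m[8],m[9]),flush=True)
E
python3 - <<'E'
from h import *
K=np.array([.5212,.0465,0]);o=ori(.497+np.pi/2)
move_to(K+[0,0,.15],o)
print('hit',move_l(K+[0,0,.074],feed=.06,contact_N=6)); show('open',*avg())
close_gripper(70); show('closed',*avg())
q=state()['q'].copy()
for d in(.06,.12,.18):
    qq=q.copy();qq[5]-=d;move_joints(qq);show('%.2f'%d,*avg())
np.save('q0.npy',q);rep()
E
```

```text
hit False
open Mz 0.0167 sd 0.0195 tau6 0.0000 sd 0.0000 F [-0.1  0.  -0.2] q6 -1.5381 o0.999 t20.16
closed Mz -0.0144 sd 0.0252 tau6 -0.0020 sd 0.0008 F [ 1.5 -4.3  2.8] q6 -1.5381 o0.125 t21.03
0.06 Mz -0.0191 sd 0.0333 tau6 -0.0457 sd 0.0822 F [ 0.5 -2.9  2.6] q6 -1.5966 o0.124 t21.48
0.12 Mz -0.0027 sd 0.0198 tau6 -0.0440 sd 0.0807 F [-0.1 -1.5  3. ] q6 -1.6564 o0.124 t21.93
0.18 Mz -0.0009 sd 0.0314 tau6 -0.0469 sd 0.0805 F [-0.9 -0.2  3.6] q6 -1.7164 o0.124 t22.38
t22.47 p [0.5213 0.0463 0.0742] F [-1.44  0.67  3.34] M [0.2   0.383 0.015] o0.122
```

```bash
sed -i "s/a=np.array(a);return a.mean(0)/a=np.array(a);mm=a.mean(0);mm[6]=np.median(a[-6:,6]);return mm/" h.py
python3 - <<'E'
from h import *
q=np.load('q0.npy');d=.18
while d<1.38:
    d+=.04;qq=q.copy();qq[5]-=d;move_joints(qq);m,sd=avg();show('%.2f'%d,m,sd)
    if abs(m[2])>.10 or abs(m[6])>.12: print('touched');break
E
```

```text
0.22 Mz 0.0159 sd 0.0220 tau6 0.0004 sd 0.0531 F [-1.5  1.7  3.7] q6 -1.7568 o0.125 t22.83
0.26 Mz 0.0093 sd 0.0280 tau6 -0.0042 sd 0.0535 F [-1.9  3.4  3.7] q6 -1.7969 o0.125 t23.28
0.30 Mz 0.0231 sd 0.0293 tau6 -0.0197 sd 0.0403 F [-2.4  4.6  4.1] q6 -1.8365 o0.125 t23.73
0.34 Mz 0.0145 sd 0.0453 tau6 -0.0217 sd 0.0295 F [-2.8  4.8  4.2] q6 -1.8765 o0.125 t24.18
0.38 Mz 0.0090 sd 0.0279 tau6 -0.0222 sd 0.0295 F [-2.7  5.3  4.2] q6 -1.9164 o0.125 t24.62
0.42 Mz 0.0244 sd 0.0304 tau6 -0.0227 sd 0.0295 F [-2.7  5.6  4.4] q6 -1.9565 o0.124 t25.07
0.46 Mz 0.0251 sd 0.0248 tau6 -0.0232 sd 0.0295 F [-3.   5.8  4. ] q6 -1.9964 o0.125 t25.53
0.50 Mz 0.0163 sd 0.0262 tau6 -0.0235 sd 0.0295 F [-3.4  6.6  4.3] q6 -2.0365 o0.125 t25.98
0.54 Mz 0.0244 sd 0.0306 tau6 -0.0239 sd 0.0295 F [-3.5  6.5  4.1] q6 -2.0764 o0.124 t26.43
0.58 Mz 0.0203 sd 0.0340 tau6 -0.0242 sd 0.0295 F [-3.2  7.1  4.2] q6 -2.1164 o0.126 t26.88
0.62 Mz 0.0291 sd 0.0305 tau6 -0.0245 sd 0.0295 F [-3.5  7.4  4.5] q6 -2.1565 o0.126 t27.32
0.66 Mz 0.0403 sd 0.0353 tau6 -0.0247 sd 0.0295 F [-3.6  7.8  4.2] q6 -2.1964 o0.126 t27.78
0.70 Mz 0.0332 sd 0.0319 tau6 -0.0249 sd 0.0295 F [-3.4  8.1  4. ] q6 -2.2364 o0.124 t28.23
0.74 Mz 0.0104 sd 0.0284 tau6 -0.0250 sd 0.0295 F [-3.4  8.4  4.1] q6 -2.2764 o0.126 t28.67
0.78 Mz 0.0284 sd 0.0341 tau6 -0.0251 sd 0.0295 F [-3.5  8.6  4.1] q6 -2.3165 o0.124 t29.12
0.82 Mz 0.0073 sd 0.0275 tau6 -0.0251 sd 0.0295 F [-3.5  8.9  4.2] q6 -2.3564 o0.124 t29.57
0.86 Mz 0.0180 sd 0.0304 tau6 -0.0250 sd 0.0295 F [-3.8  9.3  3.7] q6 -2.3964 o0.124 t30.03
0.90 Mz 0.0745 sd 0.0203 tau6 -0.0755 sd 0.0296 F [-3.4  9.2  3.7] q6 -2.4364 o0.125 t30.48
0.94 Mz 0.1397 sd 0.0271 tau6 -0.1423 sd 0.0296 F [-3.7  9.5  3.5] q6 -2.4763 o0.125 t30.92
touched
```

First touch was near d = 0.87 rad, and tau6 and Mz agree. I continue in small steps to about 0.28 N m, roughly 0.31 rad past touch.

```bash
python3 - <<'E'
from h import *
q=np.load('q0.npy');d=.94
while d<1.23:
    d+=.03;qq=q.copy();qq[5]-=d;move_joints(qq);m,sd=avg();show('%.2f past %.2f'%(d,d-.87),m,sd)
    if abs(m[6])>.272: print('tight');break
E
```

```text
0.97 past 0.10 Mz 0.1907 sd 0.0247 tau6 -0.1882 sd 0.0222 F [-3.5  9.7  3.7] q6 -2.5062 o0.125 t31.38
1.00 past 0.13 Mz 0.1853 sd 0.0247 tau6 -0.1739 sd 0.0215 F [-3.4 10.4  3.5] q6 -2.5362 o0.124 t31.82
1.03 past 0.16 Mz 0.2020 sd 0.0281 tau6 -0.2033 sd 0.0219 F [-3.2 10.3  3.3] q6 -2.5662 o0.124 t32.27
1.06 past 0.19 Mz 0.2235 sd 0.0213 tau6 -0.2053 sd 0.0216 F [-3.7 10.5  3.2] q6 -2.5962 o0.125 t32.73
1.09 past 0.22 Mz 0.2479 sd 0.0229 tau6 -0.2263 sd 0.0218 F [-3.2 10.8  3.2] q6 -2.6262 o0.124 t33.18
1.12 past 0.25 Mz 0.2475 sd 0.0242 tau6 -0.2342 sd 0.0217 F [-3.1 10.5  2.9] q6 -2.6562 o0.123 t33.62
1.15 past 0.28 Mz 0.2468 sd 0.0363 tau6 -0.2511 sd 0.0218 F [-3.1 10.8  3.1] q6 -2.6861 o0.125 t34.07
1.18 past 0.31 Mz 0.2684 sd 0.0415 tau6 -0.2627 sd 0.0217 F [-3.  11.   2.7] q6 -2.7161 o0.124 t34.52
1.21 past 0.34 Mz 0.2783 sd 0.0225 tau6 -0.2771 sd 0.0217 F [-2.9 11.1  2.3] q6 -2.7461 o0.124 t34.98
tight
```

Finger-tight: 0.278 N m, about 0.33 rad past touch. I let go, rise straight up, move away and check.

```bash
python3 - <<'E'
from h import *
let_go(); show('released',*avg(6))
p=state()['tool_pos'];move_l(p+[0,0,.12],feed=.12); rep()
s=state();bar(grab_frame('wrist'),s,'pics/w8.png')
move_l(state()['tool_pos']-.1*U+[0,0,.08],feed=.2);rep()
r=[];ims=[]
for n in('scene','side'):
    im=grab_frame(n);ims.append(im[60:300,130:400])
    pr=proj(n,box(.088+.169*.266,0,.107+.169*.964))[0]
    _,_,c,st=blobs(im,(4,110,50),ORANGE[1],near=pr,r=20);print(n,c,st);r.append(ray(n,c))
X,e=tri(r);d=X-O;x=d@U-.088;print('theta',np.pi-np.arctan2(X[2]-.107,x),e)
cv2.imwrite('pics/end.png',cv2.resize(np.hstack(ims),None,fx=1.45,fy=1.45))
E
```

```text
released Mz -0.0224 sd 0.0200 tau6 0.0012 sd 0.0002 F [-0.3 -0.3 -0.1] q6 -2.7480 o0.999 t35.83
t37.02 p [0.5208 0.046  0.1934] F [ 0.5   0.15 -0.2 ] M [ 0.005  0.023 -0.03 ] o0.998
bar pred [258.4 192.3] pix [258.  188.6] [250 167  19  49 532] ctr [0.5216 0.0479 0.098 ] size [np.float64(0.0129), np.float64(0.0465)] ang 2.616
t37.87 p [0.4248 0.0736 0.2727] F [-0.85  0.47 -1.36] M [-0.012 -0.007  0.013] o0.995
scene [327.49618321 156.30534351] [320 149  16  16 131]
side [298.4893617  124.74468085] [296 118   6  15  47]
theta 1.8256105940643335 [0.0011892208562832094, 0.0011892208562832775]
```

View pics/end.png

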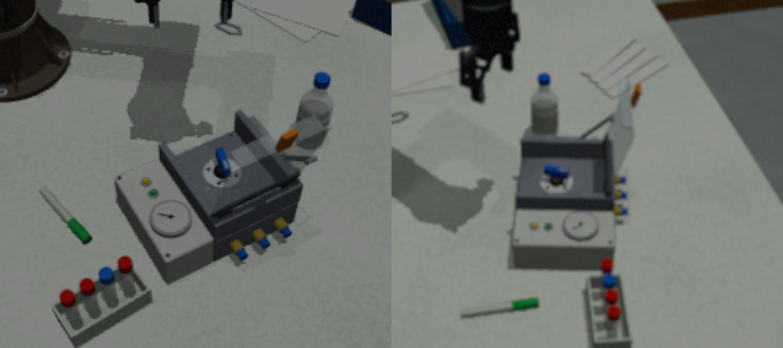

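```bash
python3 -c "
from workcell import *
close_job()"
```

```text
the job is handed in; nothing more can be done
```

The guard is propped open on its stay and the valve is closed finger-tight. I handed the job in at about 38 s of the 72 s allowed.

- **Guard:** I pinched the orange tab, lifted it along its arc to about 2.04 rad and eased it back. I let go once the force on the tool had reversed to +6.5 N, which showed the stay was carrying it. The tab triangulated to 1.826 rad after release and again at the end, against about 1.84 expected. It did not snap shut or move.
- **Knob:** It met the seat about 0.87 rad clockwise from the start. I stopped at 0.277–0.278 N m on both the wrist and the last joint, about 0.33–0.34 rad past first touch. After release the bar stood about 1.02 rad from its start. That means it sprang back about 0.19 rad, slightly more than the roughly 0.16 I expected.
- **Surroundings:** In the final picture the sanitiser, tube rack and marker are standing or lying as before. I judged this by eye and did not measure them. The robot is clear of everything, and the largest force I read at the wrist was about 12 N.
- **Not checked:** Whether the stay's foot is in its notch could not be seen directly. I infer it from the force reversal and the steady angle.

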